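# Lock the feeder hatch with its quarter-turn stud

## Task

Close up the green carton-feeder drive: slide its aluminium hatch fully shut, then take the red quarter-turn stud from its grey holder and set it through the slot in the hatch into the keyed socket below, whose exact place and turn you must feel for. Press the stud down against its spring and turn it a quarter turn clockwise until its cam catches, and let go so that it stays locked. Do not force it (the thin hatch dents if the stud is rammed), and leave the other things on the bench where they are.

Things in the scene. Friction and masses are not known exactly. Their poses are not given: they have to be found in the camera images.
- housing: The fixed green drive housing, 280 mm long (its x) by 150 mm wide (its y) by 70 mm tall; origin at the centre of its underside, z up; on feet that lift the underside 2 to 14 mm off the bench. Two dark rails, 6 mm tall, run along its x at y = +-51 to 58 mm. On top the hatch slides between them; closing moves the hatch towards housing +x. A motor stub sticks out of its +x end.
- socket (a point): Nominal middle of the keyed socket, level with its top (70 mm above the housing's origin), at housing x = -60 mm, y = 0; housing axes. An open hatch covers it with plain sheet; with the hatch shut, the hatch's own wide slot (32 mm along y, 27 mm along x) lies over it. The true socket below may sit off this point: see receptacle.
- receptacle (a point): Nominal point 10 mm under the socket. The steel receptacle, a 5 mm plate, was clamped by eye: really up to 1 mm off along housing x and turned up to 26 degrees either way, so find it by feel (or look in). Its top is level with the housing's. Its slot, nominally along housing y, is 30 x 9 mm with a 13 mm square opening in the middle.
- catch (a point): Nominal point 8 mm under the socket, where the caught cross pin lies. Under the plate the pin can turn clockwise only (seen from above). It slides round under a track 2.5 mm lower than the roof of the catch pocket, which lies 90 degrees from the slot and is 10 mm wide; a hard stop lies about 8 degrees past it. The pin is caught when let rise into the pocket.
- hatch (a joint): How far the hatch is open, m: 0 = fully shut against its stop, at most 0.075. It slides along housing x with about 3 N of friction and stays where it is left.
- hatch_handle (a point): Middle of the top of the hatch's black bar handle: 12 mm thick along housing x, 60 mm along housing y, 24 mm tall, standing on the hatch's top face. The hatch is a 3 mm aluminium sheet on the housing's top plate, so its top face is 73 mm above the housing's origin. With the hatch shut the handle is 90 mm to the +x side of the socket; it moves with the hatch.
- stud: The loose red quarter-turn stud, 110 to 170 g, alike after a half turn. Origin on its axis at the underside of its dark spring washer (46 mm across, 3 mm thick, spring relaxed); z up. In the slot with the hatch shut, the washer rests on the hatch and the origin is 3 mm above the socket point; if the pin misses, it rides 7 mm or more higher. Locked: 1 mm below the socket point.
- stud_wing (a point): Middle of the red wing head, 28 mm above the stud's origin: 36 mm along stud x, 12 mm thick along stud y, from 14 to 43 mm above the origin, on a shoulder disc 28 mm across (12 to 15 mm above the origin). Pressed down it compresses the washer's spring: 5 N to begin, then 1.2 N per mm, bottoming hard at 8 mm (15 N). Over 28 N on the hatch dents it; forcing the turn harms the socket (over 45 N).
- stud_pin (a point): Middle of the steel square cross pin, 7 mm below the stud's origin, 6 mm thick and 24 mm long along stud x, on a 10 mm shank whose round end is 12 mm below the origin. It enters when stud x is along the real slot (within 5 degrees); below, it clears the track and turns only while the head is pressed 6.5 mm or more (13 N) and is caught with stud x across the slot.
- holder: Grey plastic holder block, fixed, 80 x 80 x 30 mm, origin at the centre of its underside. The stud stands upright in its 30 mm square hole, washer on the holder's top face (stud origin 30 mm above the bench), a few mm of side play.
- tape_roll: Bystander: orange tape roll lying flat, 90 mm across, 48 mm high; origin at the centre of its underside.
- carton: Bystander: closed cardboard box 100 x 80 x 60 mm; origin at the centre of its underside.
- glue: Bystander: white glue bottle with red cap, 56 mm across, 130 mm tall; origin at the centre of its underside.
- driver: Bystander: screwdriver lying on the bench, handle towards its -x; origin under its middle.

How it is judged (in metres and radians):
On the way, in this order (a step that is already met when the one before it is completed fails the run):
1. the hatch is slid fully shut (value of joint hatch below 0.003 m), for 0.2 s.
2. with the hatch shut, the stud's pin is in the socket slot (value of joint hatch below 0.005 m and z of stud in the frame of socket below 0.0045 m and horizontal distance between stud and socket below 0.006 m and angle between the x axis of stud and the y axis of housing, either way round below 0.7 rad), for 0.05 s.
At the end, for the whole second after the job is handed in: The hatch is shut (within 5 mm). The stud stands upright (within 0.1 rad) in the socket (axis within 6 mm of its nominal point), turned across the slot to lie roughly along the housing's length (within 0.75 rad) and caught by its cam: its origin is 1 mm below the socket point (+-1.7 mm), at rest (value of joint hatch below 0.005 m and horizontal distance between stud and socket below 0.006 m and z of stud in the frame of socket between -0.0027 and 0.0007 m and angle between the x axis of stud and the x axis of housing, either way round below 0.75 rad and angle between stud's own z axis and vertical below 0.1 rad and linear speed of stud below 0.01 m/s); the robot touches nothing.
It fails at once if the stud is forced: more than 28 N on the hatch, or contact forces adding up to more than 45 N on housing and hatch together (contact force between stud and hatch above 28 N or contact force between stud and housing above 45 N).
It fails at once if a bystander is moved by more than 20 mm (distance of any of tape_roll, carton, glue, driver from where it was at the start of the episode above 0.02 m).
It also fails if it takes over 72 s, if anything falls off the work surface, if the arm or the gripper's body presses on something with over 40 N, if the wrist force passes 120 N, or if a joint passes its speed limit or range.

## Robot

A 7-joint arm with a two-finger parallel gripper is mounted at the origin on the work surface. World frame = base frame: x ahead of the robot, y to its left, z up, the work surface at z = 0. Lengths are in m, angles in degrees, forces in N, time in s.
With the tool pointing down it reaches from about 0.425 to 0.825 m from the base axis. Payload 3.6 kg.
Tool frame: the origin (TCP) lies midway between the tips of the shut fingers; the grasp point (between the pads) lies 19 mm behind it; z points along the fingers, y is the line along which they close (so a half turn about z gives the same grasp; the last joint's range is limited). The gripper opens to 93 mm and grips with 3 to 60 N. Pads are 15 mm wide; open, the fingers measure 128 mm over their backs; the gripper's body (75 mm by 188 mm) begins 65 mm behind the grasp point.
Start: joints at [63.283, 35.231, -0.722, 81.555, 0.464, 63.22, -2.315], TCP at [0.277, -0.588, 0.219] pointing down, gripper open.
Joint ranges: [-178.69, 178.69], [-17.37, 117.87], [-77.05, 75.6], [15.02, 138.74], [-78.02, 258.01], [0.78, 113.62], [-162.83, 162.83]. Speed limits (degrees/s): [159.86, 159.86, 180, 180, 180, 180, 180].

## Interface

Orientations are given as a 3x3 rotation matrix whose columns are the frame's x, y, z axes.
In Python, from cell import robot gives the robot as it stands.
- The arm moves only by the tool jog_arm, never from a script. Its argument "series" is a list of rows, each an object with "delta_pos": the shift along the tool's x, y, z in m, a list of three; "rotation": the turn, a rotation vector about the tool's x, y, z in rad, a list of three; "hand": the opening, from -1 (shut) to 1 (fully open), so that 0 is half open. In form: [{"delta_pos": [tx, ty, tz], "rotation": [wx, wy, wz], "hand": hand}, ...]. A call has 1 to 12 rows; each row shifts and turns the commanded pose from where the row before left it, along the tool's axes as they then stand; what a row does not reach is not made up. A row lasts 1/10 s, in which the tool goes at most 50 mm and 8.59 degrees, less where a joint would pass 70% of its speed; a pose out of reach is approached as far as the arm can. A call is refused whole if a number of a shift passes 0.05 or a number of a turn 0.15, either way. A call with a gripper value outside its range is refused whole. The fingers move at their own pace and stop on an object; "newtons" is the grip in N (left out, the last holds). Time passes only in rows, so rows that do not move let the fingers close. It gives the time, the measured TCP pose, the force, the opening and the grip force at its end, in the units of the state.
- robot.state(): the state, without advancing time (a new reading comes with each control period).
- robot.grab_frame(name): name is "side" or "top"; returns the picture (420x560x3 uint8, red, green, blue); there is no depth.
- robot.camera_params(name): a dict with "fx", "fy", "cx", "cy" (pixels), "R" (3x3) and "t" (3): a world point X has camera coordinates R X + t. Camera axes: x right, y down, z forward; pixel columns grow to the right and rows downward; lengths in m; the calibration is good to about 2 mm. A picture is of the moment at which its call begins. camera_params takes no time and is no camera call.
- robot.sign_off(): hands the job in; it is judged then, once.
Trained networks look in the newest picture that a camera, given by its name, has taken for a name from the list of things; names that differ only in an ending like _2 or _b are one class to them, and where a whole thing is asked for, a point or a joint stands for the part that bears it (a point fixed in the world has none). Each returns a list of dicts, best first, with "confidence" (0 to 1); they miss things now and then, are a little off and sometimes report something else, mostly with a low value. They report only what shows in the picture. A call takes as long as a camera call.
- robot.spot_in(camera, thing): "at" ([x, y, z] in m, in the coordinates of the camera as it stood for that picture, good to about 4 mm: the middle of the surface that is visible of it).
The state is a dict: "time_s": time; "q": joint angles; "qd": joint speeds; "joint_torque": joint torques, N m; "tool_pos": TCP position; "tcp_rot": TCP orientation; "force": force on the tool from outside, world axes, zero at the start; "torque": the same for the moment, N m; "grip_width": finger opening in m; "grasp_force": force on a finger pad.
Only numpy, scipy, OpenCV 4.12 (cv2) and the standard library are available. Lean on these libraries where they do the work, as an engineer would, in place of code of your own. Each camera call takes 0.05 s, during which the arm holds its last target. There are 200 camera calls.

## Working session

There is one attempt and no reset: what is moved stays moved. The work goes in short steps, Python scripts to look and compute and a tool call to move; the robot and the scene stay as the last step left them, time stands still between calls to the robot, and variables do not carry over. Pictures are saved under pics/ and viewed, at most 10 in all, crops included, and the job is handed in when it is done.

Besides the shell and the picture viewer there is one more tool, called after "Emit:" in YAML: its name, and indented under it one key for each argument. jog_arm: Moves the arm, as the interface text tells. Its arguments: {"type":"object","properties":{"series":{"type":"array"},"newtons":{"type":"number"}},"required":["series"]}

```bash
mkdir -p pics; ls
cat > h.py <<'E'
import numpy as np, cv2
from cell import robot
def shot(cam,name):
    im=robot.grab_frame(cam); cv2.imwrite(f'pics/{name}.png',im[:,:,::-1]); return im
def world(cam,p):
    c=robot.camera_params(cam); return np.array(c['R']).T@(np.array(p)-np.array(c['t']))
def ray(cam,u,v,z):
    c=robot.camera_params(cam);R=np.array(c['R']);t=np.array(c['t'])
    o=-R.T@t; d=R.T@np.array([(u-c['cx'])/c['fx'],(v-c['cy'])/c['fy'],1]); return o+d*(z-o[2])/d[2]
def proj(cam,X):
    c=robot.camera_params(cam);p=np.array(c['R'])@np.array(X)+np.array(c['t']); return [c['fx']*p[0]/p[2]+c['cx'],c['fy']*p[1]/p[2]+c['cy']]
E
python3 - <<'E'
from h import *
np.set_printoptions(precision=4,suppress=True)
a=shot('top','t0');b=shot('side','s0')
cv2.imwrite('pics/both.png',np.hstack([cv2.resize(a,(800,600))])[:,:,::-1])
for cam in('top','side'):
    c=robot.camera_params(cam);print(cam,-np.array(c['R']).T@np.array(c['t']),c['fx'])
    for n in('housing','hatch_handle','stud_wing','stud','holder','tape_roll','carton','glue','driver'):
        r=robot.spot_in(cam,n); print(n,[(world(cam,x['at']),round(x['confidence'],2)) for x in r[:2]])
s=robot.state();print(s['time_s'],s['tool_pos'],s['tcp_rot'],s['force'])
E
```

```text
pics
top [0.3466 0.0039 1.4046] 433.28466589123735
housing [(array([ 0.5638, -0.1895,  0.0717]), 0.92), (array([0.3122, 0.3682, 0.0222]), 0.28)]
hatch_handle [(array([ 0.5464, -0.1985,  0.0755]), 0.73)]
stud_wing [(array([0.5119, 0.2781, 0.0482]), 0.55)]
stud [(array([0.5069, 0.2826, 0.0467]), 0.67)]
holder [(array([0.5124, 0.2768, 0.0324]), 0.91)]
tape_roll [(array([0.7059, 0.2047, 0.0505]), 0.69)]
carton [(array([0.7172, 0.3407, 0.0602]), 0.67)]
glue [(array([ 0.629 , -0.4098,  0.0865]), 0.73)]
driver [(array([0.3128, 0.3677, 0.0273]), 0.71), (array([0.5126, 0.2774, 0.0335]), 0.62)]
side [0.052  0.7532 0.938 ] 484.44848863820727
housing [(array([ 0.5471, -0.1643,  0.072 ]), 0.76), (array([0.5067, 0.2881, 0.0422]), 0.26)]
hatch_handle [(array([ 0.5479, -0.1947,  0.0754]), 0.97)]
stud_wing [(array([0.5099, 0.2893, 0.0426]), 0.84)]
stud [(array([0.5084, 0.2894, 0.0455]), 0.85)]
holder [(array([0.4992, 0.2956, 0.0327]), 0.82)]
tape_roll [(array([0.703 , 0.2034, 0.0351]), 0.58)]
carton [(array([0.7033, 0.3541, 0.061 ]), 0.56), (array([ 0.6273, -0.4102,  0.0653]), 0.32)]
glue [(array([ 0.6252, -0.4085,  0.0664]), 0.72), (array([0.7032, 0.2042, 0.0317]), 0.47)]
driver [(array([0.3131, 0.3697, 0.0216]), 0.81)]
1.0 [ 0.2768 -0.5881  0.2187] [[ 0.9048  0.4258  0.    ]
 [ 0.4258 -0.9048  0.    ]
 [ 0.     -0.     -1.    ]] [-0.2459 -0.257  -0.6175]
```

View pics/both.png

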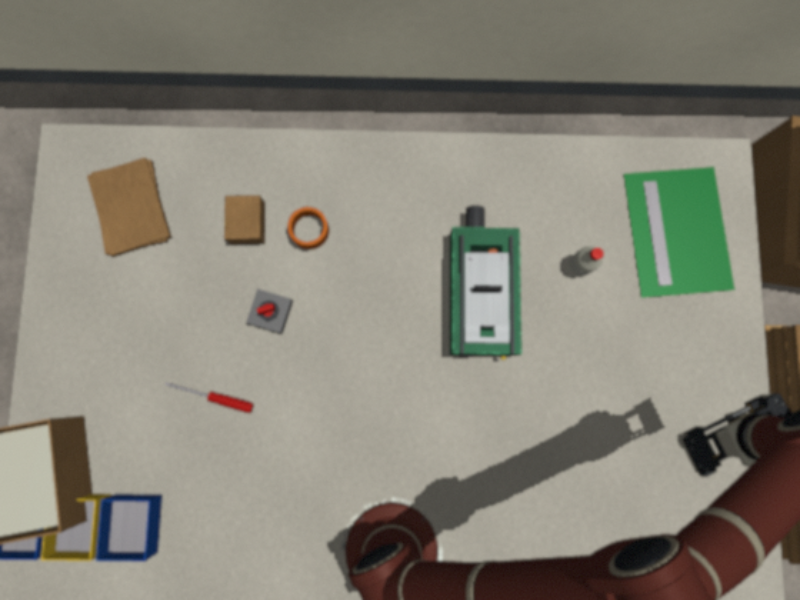

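View pics/s0.png

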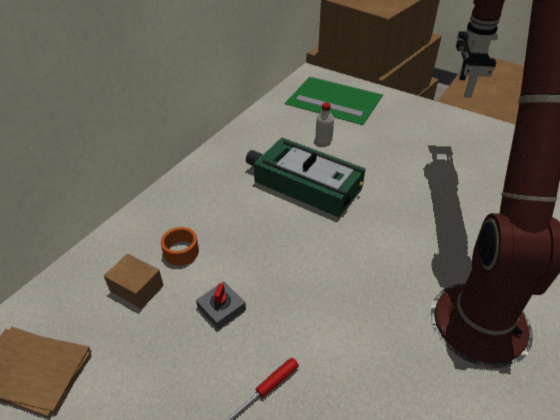

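The top view has world x up and y left. The housing is at (485,290) with its motor stub facing +x, and the handle at (487,289). The stud is in its holder at (267,310). Next I'll zoom in.

Run:
```python
from h import *
np.set_printoptions(precision=4,suppress=True)
a=cv2.imread('pics/t0.png')
h=cv2.resize(a[140:260,305:375],(350,600),interpolation=cv2.INTER_CUBIC)
s=cv2.resize(a[190:245,160:215],(440,440),interpolation=cv2.INTER_CUBIC); s=cv2.copyMakeBorder(s,0,160,0,0,cv2.BORDER_CONSTANT)
cv2.imwrite('pics/z.png',np.hstack([h,s]))
# green mask housing
hsv=cv2.cvtColor(a,cv2.COLOR_BGR2HSV)
m=((hsv[...,0]>60)&(hsv[...,0]<90)&(hsv[...,1]>100)).astype(np.uint8); m[:, :300]=0;m[:,375:]=0;m[:140]=0;m[260:]=0
pts=cv2.findNonZero(m); r=cv2.minAreaRect(pts); b=cv2.boxPoints(r);print(b)
print([ray('top',u,v,.075) for u,v in b])
# wing red mask
m=(((hsv[...,0]<8)|(hsv[...,0]>172))&(hsv[...,1]>150)).astype(np.uint8); m[:190]=0;m[245:]=0;m[:,:160]=0;m[:,215:]=0
pts=cv2.findNonZero(m);r=cv2.minAreaRect(pts);print(r);b=cv2.boxPoints(r);print([ray('top',u,v,.073) for u,v in b],ray('top',*r[0],.073))
```

```text
[[316. 247.]
 [316. 159.]
 [363. 159.]
 [363. 247.]]
[array([ 0.4216, -0.1214,  0.075 ]), array([ 0.6989, -0.1203,  0.075 ]), array([ 0.7019, -0.2694,  0.075 ]), array([ 0.4241, -0.2659,  0.075 ])]
((185.5, 216.5), (7.0, 11.0), 90.0)
[array([0.5192, 0.2993, 0.073 ]), array([0.5198, 0.2654, 0.073 ]), array([0.4981, 0.2644, 0.073 ]), array([0.4975, 0.2981, 0.073 ])] [0.5086 0.2818 0.073 ]
```

View pics/z.png

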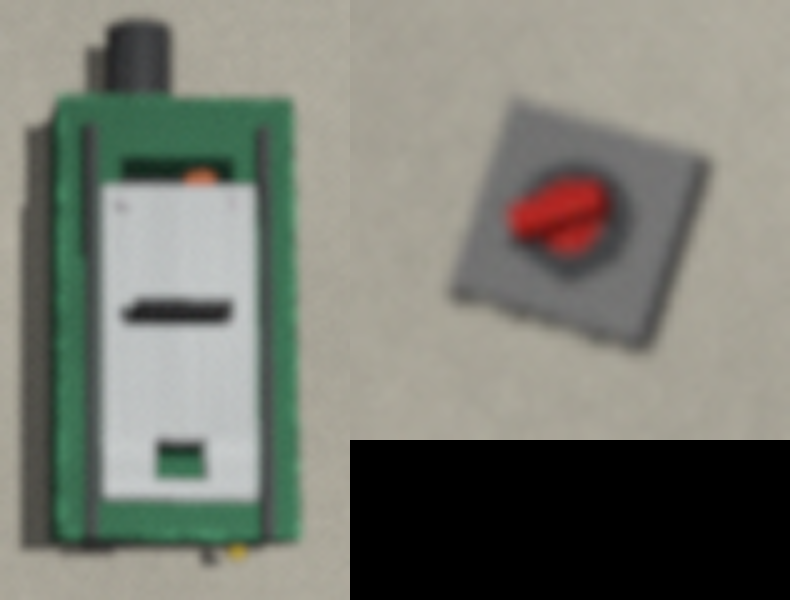

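The housing is close to aligned with the world axes, centred near (0.558,-0.198). The hatch is about 30–40 mm open and the wing lies at about 110° yaw. I'll start with the handle.

Emit:
jog_arm:
  series:
    - {"delta_pos":[0,0,0],"rotation":[0,0,-0.1414],"hand":0.2}
    - {"delta_pos":[0,0,0],"rotation":[0,0,-0.1414],"hand":0.2}
    - {"delta_pos":[0,0,0],"rotation":[0,0,-0.1414],"hand":0.2}
    - {"delta_pos":[0,0,0],"rotation":[0,0,-0.1414],"hand":0.2}
    - {"delta_pos":[0,0,0],"rotation":[0,0,-0.1414],"hand":0.2}
    - {"delta_pos":[0,0,0],"rotation":[0,0,-0.1414],"hand":0.2}
    - {"delta_pos":[0,0,0],"rotation":[0,0,-0.1414],"hand":0.2}
    - {"delta_pos":[0,0,0],"rotation":[0,0,-0.1414],"hand":0.2}
  newtons: 20

```text
time_s: 1.8
tool_pos: [0.2766, -0.5882, 0.2186]
tcp_rot: [[-0.006, 1.0, -0.0], [1.0, 0.006, 0.0], [0.0, -0.0, -1.0]]
force: [0.8, 0.5, 1.0]
grip_width: 0.0555
grasp_force: 0.0
```

Emit:
jog_arm:
  series:
    - {"delta_pos":[0.039,0.0275,0],"rotation":[0,0,0],"hand":0.2}
    - {"delta_pos":[0.039,0.0275,0],"rotation":[0,0,0],"hand":0.2}
    - {"delta_pos":[0.039,0.0275,0],"rotation":[0,0,0],"hand":0.2}
    - {"delta_pos":[0.039,0.0275,0],"rotation":[0,0,0],"hand":0.2}
    - {"delta_pos":[0.039,0.0275,0],"rotation":[0,0,0],"hand":0.2}
    - {"delta_pos":[0.039,0.0275,0],"rotation":[0,0,0],"hand":0.2}
    - {"delta_pos":[0.039,0.0275,0],"rotation":[0,0,0],"hand":0.2}
    - {"delta_pos":[0.039,0.0275,0],"rotation":[0,0,0],"hand":0.2}
    - {"delta_pos":[0.039,0.0275,0],"rotation":[0,0,0],"hand":0.2}
    - {"delta_pos":[0.039,0.0275,0],"rotation":[0,0,0],"hand":0.2}
    - {"delta_pos":[0,0,0.03],"rotation":[0,0,0],"hand":0.2}
    - {"delta_pos":[0,0,0.03],"rotation":[0,0,0],"hand":0.2}

```text
time_s: 3.0
tool_pos: [0.5538, -0.1958, 0.159]
tcp_rot: [[-0.005, 1.0, 0.004], [1.0, 0.005, -0.0], [-0.0, 0.004, -1.0]]
force: [-0.6, -0.7, -0.2]
grip_width: 0.0561
grasp_force: 0.0
```

Emit:
jog_arm:
  series:
    - {"delta_pos":[0,0,0.03],"rotation":[0,0,0],"hand":0.2}
    - {"delta_pos":[0,0,0.025],"rotation":[0,0,0],"hand":0.2}
    - {"delta_pos":[0,0,0.012],"rotation":[0,0,0],"hand":0.2}
    - {"delta_pos":[0,0,0],"rotation":[0,0,0],"hand":-1}
    - {"delta_pos":[0,0,0],"rotation":[0,0,0],"hand":-1}
    - {"delta_pos":[0,0,0],"rotation":[0,0,0],"hand":-1}
    - {"delta_pos":[0,0,0],"rotation":[0,0,0],"hand":-1}
    - {"delta_pos":[0,0,0],"rotation":[0,0,0],"hand":-1}
  newtons: 20

```text
time_s: 3.8
tool_pos: [0.554, -0.1983, 0.093]
tcp_rot: [[-0.0, 1.0, 0.006], [1.0, 0.0, -0.001], [-0.001, 0.006, -1.0]]
force: [3.2, -1.4, -0.6]
grip_width: 0.0202
grasp_force: 1.6
```

Emit:
jog_arm:
  series:
    - {"delta_pos":[0,0,0],"rotation":[0,0,0],"hand":-1}
    - {"delta_pos":[0,0,0],"rotation":[0,0,0],"hand":-1}
    - {"delta_pos":[0,0.006,0],"rotation":[0,0,0],"hand":-1}
    - {"delta_pos":[0,0.006,0],"rotation":[0,0,0],"hand":-1}
    - {"delta_pos":[0,0.006,0],"rotation":[0,0,0],"hand":-1}
    - {"delta_pos":[0,0.003,0],"rotation":[0,0,0],"hand":-1}

```text
time_s: 4.4
tool_pos: [0.5712, -0.1983, 0.0929]
tcp_rot: [[0.0, 1.0, -0.004], [1.0, -0.0, -0.001], [-0.001, -0.004, -1.0]]
force: [-3.9, 1.0, 10.0]
grip_width: 0.0113
grasp_force: 20.0
```

Emit:
jog_arm:
  series:
    - {"delta_pos":[0,0.003,0],"rotation":[0,0,0],"hand":-1}
    - {"delta_pos":[0,0.003,0],"rotation":[0,0,0],"hand":-1}
    - {"delta_pos":[0,0.003,0],"rotation":[0,0,0],"hand":-1}
    - {"delta_pos":[0,0.002,0],"rotation":[0,0,0],"hand":-1}
    - {"delta_pos":[0,0,0],"rotation":[0,0,0],"hand":-1}

```text
time_s: 4.9
tool_pos: [0.5823, -0.1982, 0.0929]
tcp_rot: [[0.0, 1.0, -0.003], [1.0, -0.0, -0.001], [-0.001, -0.003, -1.0]]
force: [-2.8, 0.2, 8.4]
grip_width: 0.0118
grasp_force: 20.0
```

Emit:
jog_arm:
  series:
    - {"delta_pos":[0,0.002,0],"rotation":[0,0,0],"hand":-1}
    - {"delta_pos":[0,0.002,0],"rotation":[0,0,0],"hand":-1}
    - {"delta_pos":[0,0.002,0],"rotation":[0,0,0],"hand":-1}
    - {"delta_pos":[0,0,0],"rotation":[0,0,0],"hand":-1}

```text
time_s: 5.3
tool_pos: [0.5882, -0.1983, 0.0929]
tcp_rot: [[0.0, 1.0, -0.003], [1.0, -0.0, -0.001], [-0.001, -0.003, -1.0]]
force: [-2.6, 0.2, 9.0]
grip_width: 0.0115
grasp_force: 20.0
```

Emit:
jog_arm:
  series:
    - {"delta_pos":[0,0.002,0],"rotation":[0,0,0],"hand":-1}
    - {"delta_pos":[0,0.002,0],"rotation":[0,0,0],"hand":-1}
    - {"delta_pos":[0,0,0],"rotation":[0,0,0],"hand":-1}

```text
time_s: 5.6
tool_pos: [0.5912, -0.1982, 0.0929]
tcp_rot: [[0.0, 1.0, -0.006], [1.0, -0.0, -0.001], [-0.001, -0.006, -1.0]]
force: [-4.4, 0.9, 9.9]
grip_width: 0.0117
grasp_force: 20.0
```

Emit:
jog_arm:
  series:
    - {"delta_pos":[0,0.002,0],"rotation":[0,0,0],"hand":-1}
    - {"delta_pos":[0,0.001,0],"rotation":[0,0,0],"hand":-1}
    - {"delta_pos":[0,0,0],"rotation":[0,0,0],"hand":-1}

```text
time_s: 5.9
tool_pos: [0.5912, -0.1983, 0.0928]
tcp_rot: [[0.001, 1.0, -0.012], [1.0, -0.001, -0.0], [-0.0, -0.012, -1.0]]
force: [-8.6, 0.5, 14.0]
grip_width: 0.0117
grasp_force: 20.1
```

Emit:
jog_arm:
  series:
    - {"delta_pos":[0,-0.002,0],"rotation":[0,0,0],"hand":-1}
    - {"delta_pos":[0,0,0],"rotation":[0,0,0],"hand":0}
    - {"delta_pos":[0,0,0],"rotation":[0,0,0],"hand":0}
    - {"delta_pos":[0,0,0],"rotation":[0,0,0],"hand":0}
    - {"delta_pos":[0,0,-0.03],"rotation":[0,0,0],"hand":0}
    - {"delta_pos":[0,0,-0.05],"rotation":[0,0,0],"hand":0}

```text
time_s: 6.5
tool_pos: [0.5916, -0.1975, 0.1682]
tcp_rot: [[-0.0, 1.0, -0.01], [1.0, 0.001, 0.003], [0.003, -0.01, -1.0]]
force: [1.1, 0.0, -0.3]
grip_width: 0.0449
grasp_force: 0.0
```

Emit:
jog_arm:
  series:
    - {"delta_pos":[0.0478,-0.0081,0],"rotation":[0,0,0],"hand":0}
    - {"delta_pos":[0.0478,-0.0081,0],"rotation":[0,0,0],"hand":0}
    - {"delta_pos":[0.0478,-0.0081,0],"rotation":[0,0,0],"hand":0}
    - {"delta_pos":[0.0478,-0.0081,0],"rotation":[0,0,0],"hand":0}
    - {"delta_pos":[0.0478,-0.0081,0],"rotation":[0,0,0],"hand":0}
    - {"delta_pos":[0.0478,-0.0081,0],"rotation":[0,0,0],"hand":0}
    - {"delta_pos":[0.0478,-0.0081,0],"rotation":[0,0,0],"hand":0}
    - {"delta_pos":[0.0478,-0.0081,0],"rotation":[0,0,0],"hand":0}

```text
time_s: 7.3
tool_pos: [0.5289, 0.1861, 0.1713]
tcp_rot: [[-0.0, 1.0, -0.001], [1.0, 0.0, -0.0], [-0.0, -0.001, -1.0]]
force: [-0.1, -0.4, -0.4]
grip_width: 0.0465
grasp_force: 0.0
```

Run:
```python
from h import *
np.set_printoptions(precision=4,suppress=True)
ims=[robot.grab_frame('top').astype(float) for _ in range(8)]
sd=[robot.grab_frame('side').astype(float) for _ in range(6)]
a=np.mean(ims,0).astype(np.uint8)[:,:,::-1];b=np.mean(sd,0).astype(np.uint8)[:,:,::-1]
cv2.imwrite('pics/t1.png',a);cv2.imwrite('pics/s1.png',b)
def crop(im,cam,X,r,s):
    u,v=map(int,np.round(proj(cam,X))); print(cam,u,v,'origin',u-r,v-r)
    return cv2.resize(im[v-r:v+r,u-r:u+r],(s,s),interpolation=cv2.INTER_CUBIC)
S=[.5013,-.198,.078]
cv2.imwrite('pics/z1.png',np.hstack([crop(a,'top',S,16,400),crop(b,'side',S,24,400)]))
p0=cv2.imread('pics/t0.png');q0=cv2.imread('pics/s0.png')
W=[.51,.28,.06]
cv2.imwrite('pics/z2.png',np.hstack([crop(p0,'top',W,16,400),crop(q0,'side',W,24,400)]))
for n in('stud_wing','holder','hatch_handle'):
  for cam in('top','side'):
    print(n,cam,[(world(cam,x['at']),round(x['confidence'],2)) for x in robot.spot_in(cam,n)[:1]])
s=robot.state();print(s['time_s'],s['tool_pos'],s['force'])
```

```text
top 341 221 origin 325 205
side 328 171 origin 304 147
top 187 217 origin 171 201
side 221 292 origin 197 268
stud_wing top [(array([0.5049, 0.2875, 0.0491]), 0.39)]
stud_wing side [(array([0.5068, 0.2879, 0.0463]), 0.69)]
holder top [(array([0.498 , 0.3067, 0.0341]), 0.48)]
holder side [(array([0.4984, 0.2966, 0.0324]), 0.58)]
hatch_handle top []
hatch_handle side [(array([ 0.5797, -0.1945,  0.074 ]), 0.78)]
8.3 [0.5298 0.1844 0.1717] [ 0.059   0.2987 -0.4357]
```

View pics/z1.png

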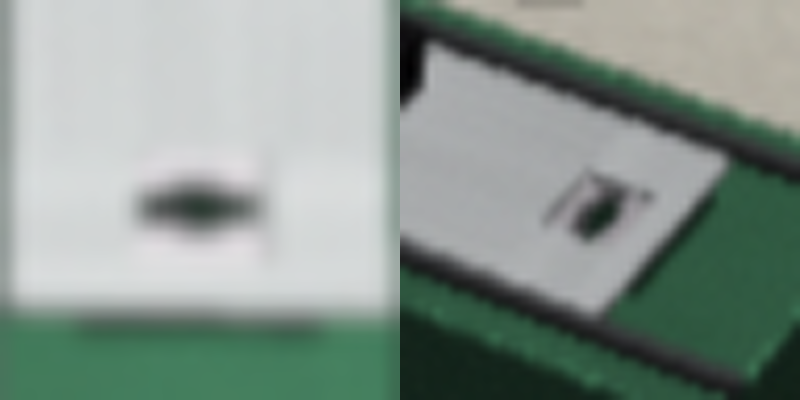

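View pics/z2.png

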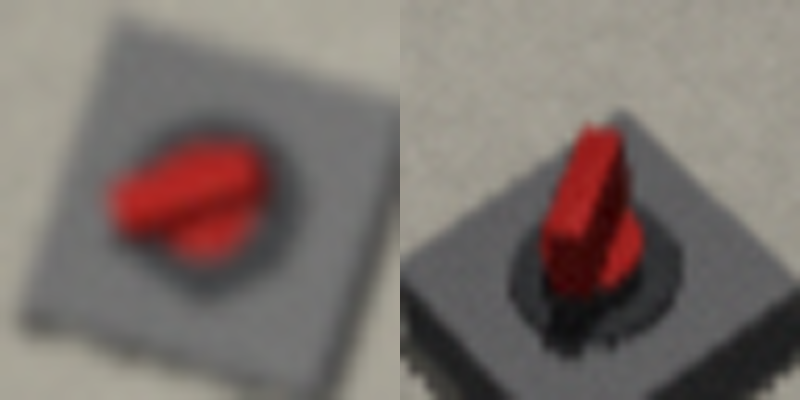

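The top crop shows the hatch shut and the receptacle slot at (196,206), running almost along housing y. The other crop shows the wing and its washer clearly.

Run:
```python
from h import *
np.set_printoptions(precision=4,suppress=True)
e1=ray('side',221.7-.5,283.5-.5,.073);e2=ray('side',216.7-.5,296.2-.5,.073)
print('wing side',(e1+e2)/2,np.linalg.norm(e1-e2),np.degrees(np.arctan2(*(e1-e2)[[1,0]])))
print('washer top',ray('top',187.4,216.8,.033),'side',ray('side',220.1,300.9,.033))
for cam,f,X,r in(('top','t1',[.5013,-.198,.078],(8,8)),('side','s1',[.5013,-.198,.078],(4,4))):
    g=cv2.cvtColor(cv2.imread(f'pics/{f}.png'),cv2.COLOR_BGR2GRAY).astype(float)
    u,v={'top':(340.5,221),'side':(327.5,172)}[cam]; r={'top':(7,5),'side':(4,5)}[cam]
    vs,us=np.mgrid[int(v)-r[1]:int(v)+r[1]+1,int(u)-r[0]:int(u)+r[0]+1]
    p=g[vs,us]; bg=np.percentile(p,70); w=np.clip(bg-20-p,0,None)
    P=np.array([ray(cam,x,y,.077)[:2] for x,y in zip(us.ravel(),vs.ravel())]);w=w.ravel()
    m=(P*w[:,None]).sum(0)/w.sum(); C=np.cov(P.T,aweights=w);l,V=np.linalg.eigh(C)
    print(cam,m,np.sqrt(l),np.degrees(np.arctan2(V[1,1],V[0,1])))
```

```text
wing side [0.5123 0.2831 0.073 ] 0.03518687908486563 -70.43226772045408
washer top [0.5126 0.2841 0.033 ] side [0.5113 0.2853 0.033 ]
top [ 0.5025 -0.1964] [0.0031 0.0075] 90.63306486879286
side [ 0.5011 -0.1959] [0.0037 0.0082] 98.181683010557
```

Emit:
jog_arm:
  series:
    - {"delta_pos":[0,0,0],"rotation":[0,0,-0.1135],"hand":0}
    - {"delta_pos":[0,0,0],"rotation":[0,0,-0.1135],"hand":0}
    - {"delta_pos":[0,0,0],"rotation":[0,0,-0.1135],"hand":0}
    - {"delta_pos":[0.035,0.006,0.01],"rotation":[0,0,0],"hand":0}
    - {"delta_pos":[0.035,0.006,0.02],"rotation":[0,0,0],"hand":0}
    - {"delta_pos":[0.0298,0.0047,0.02],"rotation":[0,0,0],"hand":0}
    - {"delta_pos":[0,0,0.02],"rotation":[0,0,0],"hand":0}
    - {"delta_pos":[0,0,0],"rotation":[0,0,0],"hand":0}

```text
time_s: 9.1
tool_pos: [0.5099, 0.2839, 0.0991]
tcp_rot: [[-0.337, 0.942, -0.005], [0.942, 0.337, -0.003], [-0.001, -0.006, -1.0]]
force: [-0.0, -1.3, 0.4]
grip_width: 0.0467
grasp_force: 0.0
```

Emit:
jog_arm:
  series:
    - {"delta_pos":[-0.0008,0.002,0.02],"rotation":[0,0,0],"hand":0}
    - {"delta_pos":[0,0,0.02],"rotation":[0,0,0],"hand":0}
    - {"delta_pos":[0,0,0.01],"rotation":[0,0,0],"hand":0}
    - {"delta_pos":[0,0,0],"rotation":[0,0,0],"hand":-1}
    - {"delta_pos":[0,0,0],"rotation":[0,0,0],"hand":-1}
    - {"delta_pos":[0,0,0],"rotation":[0,0,0],"hand":-1}
    - {"delta_pos":[0,0,0],"rotation":[0,0,0],"hand":-1}
    - {"delta_pos":[0,0,0],"rotation":[0,0,0],"hand":-1}
    - {"delta_pos":[0,0,0],"rotation":[0,0,0],"hand":-1}
  newtons: 30

```text
time_s: 10.0
tool_pos: [0.5141, 0.2839, 0.0523]
tcp_rot: [[-0.334, 0.942, 0.0], [0.942, 0.334, -0.0], [-0.0, -0.0, -1.0]]
force: [-1.2, -0.3, 3.9]
grip_width: 0.0115
grasp_force: 30.0
```

Emit:
jog_arm:
  series:
    - {"delta_pos":[0,0,-0.02],"rotation":[0,0,0],"hand":-1}
    - {"delta_pos":[0,0,-0.04],"rotation":[0,0,0],"hand":-1}
    - {"delta_pos":[0,0,-0.05],"rotation":[0,0,0.144],"hand":-1}
    - {"delta_pos":[0,0,0],"rotation":[0,0,0.144],"hand":-1}
    - {"delta_pos":[0,0,0],"rotation":[0,0,0],"hand":-1}

```text
time_s: 10.5
tool_pos: [0.5149, 0.2844, 0.1632]
tcp_rot: [[-0.053, 0.999, 0.003], [0.999, 0.053, 0.001], [0.001, 0.003, -1.0]]
force: [0.6, 0.3, -2.8]
grip_width: 0.0119
grasp_force: 30.0
```

Emit:
jog_arm:
  series:
    - {"delta_pos":[-0.0479,-0.0037,0],"rotation":[0,0,0],"hand":-1}
    - {"delta_pos":[-0.0479,-0.0037,0],"rotation":[0,0,0],"hand":-1}
    - {"delta_pos":[-0.0479,-0.0037,0],"rotation":[0,0,0],"hand":-1}
    - {"delta_pos":[-0.0479,-0.0037,0],"rotation":[0,0,0],"hand":-1}
    - {"delta_pos":[-0.0479,-0.0037,0],"rotation":[0,0,0],"hand":-1}
    - {"delta_pos":[-0.0479,-0.0037,0],"rotation":[0,0,0],"hand":-1}
    - {"delta_pos":[-0.0479,-0.0037,0],"rotation":[0,0,0],"hand":-1}
    - {"delta_pos":[-0.0479,-0.0037,0],"rotation":[0,0,0],"hand":-1}
    - {"delta_pos":[-0.0479,-0.0037,0],"rotation":[0,0,0],"hand":-1}
    - {"delta_pos":[-0.0479,-0.0037,0],"rotation":[0,0,0],"hand":-1}
    - {"delta_pos":[0,0,0],"rotation":[0,0,0],"hand":-1}
    - {"delta_pos":[0,0,0],"rotation":[0,0,0],"hand":-1}

```text
time_s: 11.7
tool_pos: [0.501, -0.1978, 0.1599]
tcp_rot: [[-0.051, 0.999, -0.004], [0.999, 0.051, 0.001], [0.001, -0.004, -1.0]]
force: [-0.1, 1.5, -1.2]
grip_width: 0.0119
grasp_force: 30.0
```

Run:
```python
from h import *
np.set_printoptions(precision=4,suppress=True)
s=robot.state();print(s['time_s'],s['tool_pos'],s['force'],s['tcp_rot'],s['grip_width'])
b=np.mean([robot.grab_frame('side').astype(float) for _ in range(4)],0).astype(np.uint8)[:,:,::-1]
cv2.imwrite('pics/s2.png',b);u,v=map(int,proj('side',s['tool_pos']));print(u,v)
cv2.imwrite('pics/z3.png',cv2.resize(b[v-40:v+40,u-40:u+40],(600,600),interpolation=cv2.INTER_CUBIC))
```

```text
11.7 [ 0.501  -0.1978  0.1599] [-0.1382  1.4522 -1.2293] [[-0.0513  0.9987 -0.0036]
 [ 0.9987  0.0513  0.0012]
 [ 0.0014 -0.0035 -1.    ]] 0.011853279370956588
329 147
```

View pics/z3.png

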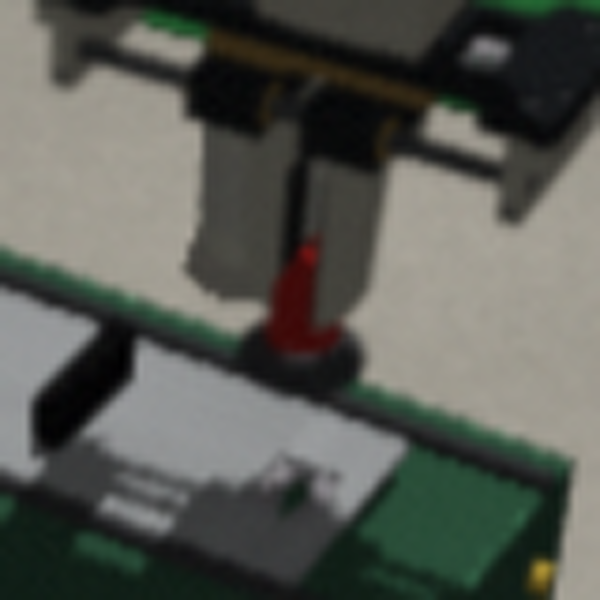

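Emit:
jog_arm:
  series:
    - {"delta_pos":[0.0013,0.0009,0.015],"rotation":[0,0,0],"hand":-1}
    - {"delta_pos":[0,0,0.015],"rotation":[0,0,0],"hand":-1}
    - {"delta_pos":[0,0,0.008],"rotation":[0,0,0],"hand":-1}
    - {"delta_pos":[0,0,0.003],"rotation":[0,0,0],"hand":-1}
    - {"delta_pos":[0,0,0.002],"rotation":[0,0,0],"hand":-1}

```text
time_s: 12.4
tool_pos: [0.5037, -0.1944, 0.1187]
tcp_rot: [[-0.054, 0.999, 0.0], [0.999, 0.054, 0.0], [0.0, 0.0, -1.0]]
force: [0.2, -0.4, -1.4]
grip_width: 0.0116
grasp_force: 30.0
```

Emit:
jog_arm:
  series:
    - {"delta_pos":[0,0,0.001],"rotation":[0,0,0],"hand":-1}
    - {"delta_pos":[0,0,0.001],"rotation":[0,0,0],"hand":-1}
    - {"delta_pos":[0,0,0.001],"rotation":[0,0,0],"hand":-1}

```text
time_s: 12.7
tool_pos: [0.5037, -0.1951, 0.116]
tcp_rot: [[-0.053, 0.999, 0.001], [0.999, 0.053, -0.0], [-0.0, 0.001, -1.0]]
force: [-0.7, 0.8, -1.4]
grip_width: 0.0116
grasp_force: 30.0
```

Emit:
jog_arm:
  series:
    - {"delta_pos":[-0.0013,-0.0019,0.001],"rotation":[0,0,0],"hand":-1}
    - {"delta_pos":[0,0,0.001],"rotation":[0,0,0],"hand":-1}
    - {"delta_pos":[0,0,0.001],"rotation":[0,0,0],"hand":-1}
    - {"delta_pos":[0,0,0.001],"rotation":[0,0,0],"hand":-1}

```text
time_s: 13.1
tool_pos: [0.5016, -0.1965, 0.1116]
tcp_rot: [[-0.053, 0.999, 0.0], [0.999, 0.053, 0.0], [0.0, 0.0, -1.0]]
force: [0.2, 0.5, -1.7]
grip_width: 0.0121
grasp_force: 30.0
```

Emit:
jog_arm:
  series:
    - {"delta_pos":[0,0,0.001],"rotation":[0,0,0],"hand":-1}
    - {"delta_pos":[0,0,0.001],"rotation":[0,0,0],"hand":-1}

```text
time_s: 13.3
tool_pos: [0.5016, -0.1964, 0.1096]
tcp_rot: [[-0.053, 0.999, -0.0], [0.999, 0.053, 0.0], [0.0, -0.0, -1.0]]
force: [0.4, -0.7, -1.3]
grip_width: 0.0118
grasp_force: 30.0
```

Emit:
jog_arm:
  series:
    - {"delta_pos":[0,0,0.001],"rotation":[0,0,0],"hand":-1}
    - {"delta_pos":[0,0,0.001],"rotation":[0,0,0],"hand":-1}

```text
time_s: 13.5
tool_pos: [0.5016, -0.1964, 0.1076]
tcp_rot: [[-0.053, 0.999, -0.0], [0.999, 0.053, 0.0], [0.0, -0.0, -1.0]]
force: [-0.7, -0.4, -1.0]
grip_width: 0.0115
grasp_force: 30.0
```

Emit:
jog_arm:
  series:
    - {"delta_pos":[0,0,0.001],"rotation":[0,0,0],"hand":-1}
    - {"delta_pos":[0,0,0.001],"rotation":[0,0,0],"hand":-1}

```text
time_s: 13.7
tool_pos: [0.5016, -0.1964, 0.1056]
tcp_rot: [[-0.053, 0.999, 0.0], [0.999, 0.053, 0.0], [0.0, 0.0, -1.0]]
force: [0.1, -0.1, -1.1]
grip_width: 0.0117
grasp_force: 30.0
```

Emit:
jog_arm:
  series:
    - {"delta_pos":[0,0,0.001],"rotation":[0,0,0],"hand":-1}
    - {"delta_pos":[0,0,0.001],"rotation":[0,0,0],"hand":-1}

```text
time_s: 13.9
tool_pos: [0.5016, -0.1964, 0.1036]
tcp_rot: [[-0.053, 0.999, 0.0], [0.999, 0.053, 0.0], [0.0, 0.0, -1.0]]
force: [-0.1, -0.3, -0.7]
grip_width: 0.0118
grasp_force: 30.0
```

Emit:
jog_arm:
  series:
    - {"delta_pos":[0,0,0.001],"rotation":[0,0,0],"hand":-1}
    - {"delta_pos":[0,0,0.001],"rotation":[0,0,0],"hand":-1}

```text
time_s: 14.1
tool_pos: [0.5016, -0.1964, 0.1016]
tcp_rot: [[-0.053, 0.999, 0.0], [0.999, 0.053, 0.0], [0.0, 0.0, -1.0]]
force: [0.5, -0.3, -1.4]
grip_width: 0.0117
grasp_force: 30.0
```

Emit:
jog_arm:
  series:
    - {"delta_pos":[0,0,0.001],"rotation":[0,0,0],"hand":-1}
    - {"delta_pos":[0,0,0.001],"rotation":[0,0,0],"hand":-1}

```text
time_s: 14.3
tool_pos: [0.5016, -0.1964, 0.0996]
tcp_rot: [[-0.053, 0.999, 0.0], [0.999, 0.053, 0.0], [0.0, 0.0, -1.0]]
force: [0.2, -0.1, -0.7]
grip_width: 0.0114
grasp_force: 30.0
```

Emit:
jog_arm:
  series:
    - {"delta_pos":[0,0,0.001],"rotation":[0,0,0],"hand":-1}
    - {"delta_pos":[0,0,0.001],"rotation":[0,0,0],"hand":-1}

```text
time_s: 14.5
tool_pos: [0.5016, -0.1964, 0.0981]
tcp_rot: [[-0.053, 0.999, -0.0], [0.999, 0.053, -0.0], [-0.0, -0.0, -1.0]]
force: [-1.4, 0.9, 4.5]
grip_width: 0.0116
grasp_force: 30.0
```

Emit:
jog_arm:
  series:
    - {"delta_pos":[0,0,0.001],"rotation":[0,0,0],"hand":-1}
    - {"delta_pos":[0,0,0.001],"rotation":[0,0,0],"hand":-1}

```text
time_s: 14.7
tool_pos: [0.5016, -0.1964, 0.0963]
tcp_rot: [[-0.053, 0.999, 0.0], [0.999, 0.053, -0.0], [-0.0, 0.0, -1.0]]
force: [-1.9, 0.0, 5.8]
grip_width: 0.0113
grasp_force: 30.0
```

Emit:
jog_arm:
  series:
    - {"delta_pos":[0,0,0.001],"rotation":[0,0,0],"hand":-1}
    - {"delta_pos":[0,0,0.001],"rotation":[0,0,0],"hand":-1}
    - {"delta_pos":[0,0,0.001],"rotation":[0,0,0],"hand":-1}
    - {"delta_pos":[0,0,0.001],"rotation":[0,0,0],"hand":-1}
    - {"delta_pos":[0,0,0.0005],"rotation":[0,0,0],"hand":-1}
    - {"delta_pos":[0,0,0],"rotation":[0,0,0],"hand":-1}

```text
time_s: 15.3
tool_pos: [0.5016, -0.1964, 0.0926]
tcp_rot: [[-0.053, 0.999, 0.0], [0.999, 0.053, -0.001], [-0.001, 0.0, -1.0]]
force: [-2.9, 0.6, 11.3]
grip_width: 0.0119
grasp_force: 30.0
```

Emit:
jog_arm:
  series:
    - {"delta_pos":[0,0,0.0005],"rotation":[0,0,0],"hand":-1}
    - {"delta_pos":[0,0,0.0005],"rotation":[0,0,0],"hand":-1}
    - {"delta_pos":[0,0,0],"rotation":[0,0,0],"hand":-1}

```text
time_s: 15.6
tool_pos: [0.5017, -0.1965, 0.0918]
tcp_rot: [[-0.053, 0.999, 0.0], [0.999, 0.053, -0.001], [-0.001, 0.0, -1.0]]
force: [-3.3, 1.7, 11.7]
grip_width: 0.0115
grasp_force: 30.0
```

Emit:
jog_arm:
  series:
    - {"delta_pos":[0,0,0.0005],"rotation":[0,0,0],"hand":-1}
    - {"delta_pos":[0,0,0],"rotation":[0,0,0.05],"hand":-1}
    - {"delta_pos":[0,0,0],"rotation":[0,0,0.05],"hand":-1}
    - {"delta_pos":[0,0,0],"rotation":[0,0,0.05],"hand":-1}
    - {"delta_pos":[0,0,0],"rotation":[0,0,0.05],"hand":-1}

```text
time_s: 16.1
tool_pos: [0.5027, -0.1966, 0.0917]
tcp_rot: [[0.148, 0.989, 0.003], [0.989, -0.148, -0.001], [-0.001, 0.003, -1.0]]
force: [-1.4, 0.4, 11.9]
grip_width: 0.0115
grasp_force: 30.0
```

```bash
python3 -c "
from h import *
s=robot.state();print(s['time_s'],s['tool_pos'],s['force'],s['torque'],np.degrees(np.arctan2(s['tcp_rot'][1][0],s['tcp_rot'][0][0])))"
```

```text
16.1 [ 0.50271525 -0.19661872  0.09168838] [-1.40537426  0.41406059 11.8570623 ] [0.14884807 0.55264957 0.09504028] 81.49939021671811
```

Emit:
jog_arm:
  series:
    - {"delta_pos":[0,0,0.0003],"rotation":[0,0,0.08],"hand":-1}
    - {"delta_pos":[0,0,0],"rotation":[0,0,0.08],"hand":-1}
    - {"delta_pos":[0,0,0],"rotation":[0,0,0.08],"hand":-1}
    - {"delta_pos":[0,0,0],"rotation":[0,0,0.08],"hand":-1}
    - {"delta_pos":[0,0,0],"rotation":[0,0,0.08],"hand":-1}
    - {"delta_pos":[0,0,0],"rotation":[0,0,0.08],"hand":-1}

```text
time_s: 16.7
tool_pos: [0.5033, -0.1963, 0.0915]
tcp_rot: [[0.588, 0.809, 0.004], [0.809, -0.588, -0.001], [0.001, 0.004, -1.0]]
force: [-1.8, 0.9, 11.2]
grip_width: 0.0118
grasp_force: 30.0
```

```bash
cat > st.py <<'E'
from h import *
s=robot.state();print(s['time_s'],s['tool_pos'],s['force'],s['torque'],np.degrees(np.arctan2(s['tcp_rot'][1][0],s['tcp_rot'][0][0])),s['grip_width'],s['q'][6])
E
python3 st.py
```

```text
16.7 [ 0.50326485 -0.19634444  0.09153068] [-1.83603581  0.89438453 11.22899863] [0.23437637 0.50022819 0.16943691] 53.95728229247431 0.011807828737559825 -22.856648281177172
```

Emit:
jog_arm:
  series:
    - {"delta_pos":[0,0,0.0002],"rotation":[0,0,0.08],"hand":-1}
    - {"delta_pos":[0,0,0],"rotation":[0,0,0.08],"hand":-1}
    - {"delta_pos":[0,0,0],"rotation":[0,0,0.08],"hand":-1}
    - {"delta_pos":[0,0,0],"rotation":[0,0,0.08],"hand":-1}
    - {"delta_pos":[0,0,0],"rotation":[0,0,0.08],"hand":-1}
    - {"delta_pos":[0,0,0],"rotation":[0,0,0.08],"hand":-1}
    - {"delta_pos":[0,0,0],"rotation":[0,0,0.08],"hand":-1}
    - {"delta_pos":[0,0,0],"rotation":[0,0,0.08],"hand":-1}
    - {"delta_pos":[0,0,0],"rotation":[0,0,0.08],"hand":-1}

```text
time_s: 17.6
tool_pos: [0.5031, -0.1962, 0.0913]
tcp_rot: [[0.975, 0.22, 0.003], [0.22, -0.975, -0.0], [0.003, 0.001, -1.0]]
force: [-1.9, 1.1, 12.4]
grip_width: 0.0117
grasp_force: 30.0
```

```bash
python3 st.py
```

```text
17.6 [ 0.50306581 -0.19615217  0.09127537] [-1.91599312  1.13318622 12.38807224] [0.38185408 0.5257161  0.10893338] 12.719448792583279 0.011741685323070506 -53.02589613279537
```

Emit:
jog_arm:
  series:
    - {"delta_pos":[0,0,0],"rotation":[0,0,0.05],"hand":-1}
    - {"delta_pos":[0,0,0],"rotation":[0,0,0.05],"hand":-1}
    - {"delta_pos":[0,0,0],"rotation":[0,0,0.05],"hand":-1}
    - {"delta_pos":[0,0,0],"rotation":[0,0,0.03],"hand":-1}

```text
time_s: 18.0
tool_pos: [0.5031, -0.1961, 0.0912]
tcp_rot: [[0.999, 0.044, 0.003], [0.044, -0.999, -0.0], [0.003, 0.0, -1.0]]
force: [-2.1, 1.1, 12.0]
grip_width: 0.012
grasp_force: 30.0
```

```bash
python3 st.py
```

```text
18.0 [ 0.50309453 -0.19614148  0.09123784] [-2.0587814   1.07562957 12.00881716] [0.45041903 0.4992539  0.10907603] 2.5094681279055613 0.011972376127444465 -60.467576411791455
```

Emit:
jog_arm:
  series:
    - {"delta_pos":[0,0,0],"rotation":[0,0,0.035],"hand":-1}
    - {"delta_pos":[0,0,0],"rotation":[0,0,0.035],"hand":-1}

```text
time_s: 18.2
tool_pos: [0.5031, -0.1962, 0.0913]
tcp_rot: [[1.0, -0.026, 0.003], [-0.026, -1.0, -0.0], [0.003, 0.0, -1.0]]
force: [-1.6, 2.1, 13.1]
grip_width: 0.0123
grasp_force: 30.0
```

```bash
python3 st.py
```

```text
18.2 [ 0.50307212 -0.19615382  0.09126958] [-1.56711837  2.05266859 13.14416058] [0.46411876 0.56066214 0.13671025] -1.4929511152759143 0.012332050895513693 -63.383579282475935
```

Emit:
jog_arm:
  series:
    - {"delta_pos":[0,0,0],"rotation":[0,0,0.035],"hand":-1}
    - {"delta_pos":[0,0,0],"rotation":[0,0,0.035],"hand":-1}

```text
time_s: 18.4
tool_pos: [0.503, -0.1966, 0.0912]
tcp_rot: [[0.995, -0.096, 0.003], [-0.096, -0.995, -0.001], [0.004, 0.0, -1.0]]
force: [-1.4, 0.8, 12.5]
grip_width: 0.0119
grasp_force: 30.0
```

```bash
python3 st.py
```

```text
18.4 [ 0.50301078 -0.19660434  0.09124966] [-1.44399718  0.82646397 12.54028369] [0.18103598 0.59223174 0.1682359 ] -5.508653166344979 0.011936627545519073 -66.30428478746032
```

Emit:
jog_arm:
  series:
    - {"delta_pos":[0,0,0],"rotation":[0,0,-0.07],"hand":-1}
    - {"delta_pos":[0,0,0],"rotation":[0,0,-0.07],"hand":-1}
    - {"delta_pos":[0,0,-0.001],"rotation":[0,0,0],"hand":-1}
    - {"delta_pos":[0,0,-0.001],"rotation":[0,0,0],"hand":-1}
    - {"delta_pos":[0,0,-0.001],"rotation":[0,0,0],"hand":-1}
    - {"delta_pos":[0,0,-0.001],"rotation":[0,0,0],"hand":-1}

```text
time_s: 19.0
tool_pos: [0.5031, -0.1972, 0.0947]
tcp_rot: [[0.999, 0.043, 0.004], [0.043, -0.999, -0.002], [0.004, 0.002, -1.0]]
force: [-0.5, -0.9, 1.9]
grip_width: 0.012
grasp_force: 30.0
```

```bash
python3 st.py
```

```text
19.0 [ 0.50307331 -0.19717984  0.09473099] [-0.50971558 -0.8934646   1.89199192] [-0.01951275  0.10456615 -0.06265205] 2.4888485231096866 0.011957972779194536 -60.509359245244084
```

The force fell well below the spring curve, so the cam has caught. I'll release and check.

Emit:
jog_arm:
  series:
    - {"delta_pos":[0,0,0],"rotation":[0,0,0],"hand":0}
    - {"delta_pos":[0,0,0],"rotation":[0,0,0],"hand":0}
    - {"delta_pos":[0,0,0],"rotation":[0,0,0],"hand":0}
    - {"delta_pos":[0,0,0],"rotation":[0,0,0],"hand":0}
    - {"delta_pos":[0,0,-0.03],"rotation":[0,0,0],"hand":0}
    - {"delta_pos":[0,0,-0.05],"rotation":[0,0,0],"hand":0}
    - {"delta_pos":[-0.04,0.03,-0.02],"rotation":[0,0,0],"hand":0}
    - {"delta_pos":[-0.04,0.03,0],"rotation":[0,0,0],"hand":0}
    - {"delta_pos":[-0.02,0.03,0],"rotation":[0,0,0],"hand":0}
    - {"delta_pos":[0,0.03,0],"rotation":[0,0,0],"hand":0}
    - {"delta_pos":[0,0,0],"rotation":[0,0,0],"hand":0}

```text
time_s: 20.1
tool_pos: [0.408, -0.3235, 0.192]
tcp_rot: [[0.999, 0.036, 0.0], [0.036, -0.999, -0.004], [0.0, 0.004, -1.0]]
force: [1.1, 0.3, 0.4]
grip_width: 0.0464
grasp_force: 0.0
```

```bash
python3 - <<'E'
from h import *
np.set_printoptions(precision=4,suppress=True)
S=[.502,-.197,.095]; o=[]
for cam,r in(('top',20),('side',26)):
    im=np.mean([robot.grab_frame(cam).astype(float) for _ in range(3)],0).astype(np.uint8)[:,:,::-1]
    u,v=map(int,proj(cam,S)); o.append(cv2.resize(im[v-r:v+r,u-r:u+r],(400,400),interpolation=cv2.INTER_CUBIC))
cv2.imwrite('pics/z4.png',np.hstack(o))
E
python3 st.py
```

```text
20.4 [ 0.41024111 -0.31682893  0.19148797] [-0.27696644  0.14358945  0.22645004] [0.014188   0.01791331 0.05544563] 2.645525735291392 0.04658977674374516 -45.4621540982294
```

View pics/z4.png

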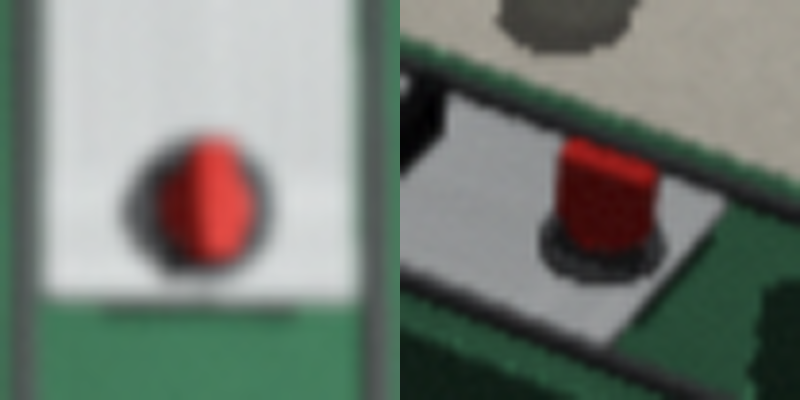

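The stud stands upright in the shut hatch at about (205,205) in the top crop. Its wing lies along the housing's length, and the gripper is clear.

```bash
python3 -c "
from cell import robot
print(robot.sign_off())"
```

```text
the job is handed in; nothing more can be done
None
```

The hatch is shut and the stud is set, turned a quarter turn and, by the force drop on release, caught in its socket. The gripper is clear and the job was handed in at about 20 s, but no pass or fail result came back.

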